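# Lock a sight-glass ring with a pin spanner

### The arm

A 6-joint arm with a two-finger parallel gripper is mounted at the origin on the work surface. World frame = base frame: x ahead of the robot, y to its left, z up, the work surface at z = 0. Lengths are in m, angles in rad, forces in N, time in s.
With the tool pointing down it reaches from about 0.35 to 0.85 m from the base axis. Payload 8.1 kg.
Tool frame: the origin (TCP) lies midway between the tips of the shut fingers; the grasp point (between the pads) lies 19 mm behind it (robot.grip_point_offset is the distance from the TCP to the grasp point, in m); z points along the fingers, y is the line along which they close (so a half turn about z gives the same grasp; the last joint's range is limited). The gripper opens to 93 mm and grips with 3 to 60 N. Pads are 15 mm wide; open, the fingers measure 128 mm over their backs; the gripper's body (75 mm by 188 mm) begins 65 mm behind the grasp point.
Start: joints at [1.176, 0.13, 1.488, -0, 1.523, -0.085], TCP at [0.183, 0.571, 0.179] pointing down, gripper open.
Joint ranges: [-2.96, 2.96], [-0.89, 2.26], [0.02, 2.5], [-1.34, 4.48], [0, 2.73], [-2.66, 2.66]. Speed limits (rad/s): [2.39, 2.39, 2.79, 3.14, 3.14, 3.14].

### API

Orientations are given as a rotation vector (axis times angle).
In Python, from plant import robot, read_camera, job gives the robot as it stands.
- The arm moves only by the shell command python3 -m inch 'ROWS' [FORCE]. ROWS is JSON, one flat list of numbers, 5 for each row, row after row: the shift along the world's x, y, z in mm, then the turn about the world's z in degrees, then the opening in per cent of the stroke, from 0 (shut) to 100 (fully open). In form: [dx, dy, dz, yaw, hand, dx, dy, dz, yaw, hand, ...]. A call has 1 to 10 rows; each row is the pose to reach, as a shift and turn from the pose commanded when the call began; what a row does not reach only later rows make up. A row lasts 1/12 s, in which the tool goes at most 41.7 mm and 7.16 degrees, less where a joint would pass 70% of its speed; a pose out of reach is approached as far as the arm can. A call with a gripper value outside its range is refused whole. The fingers move at their own pace and stop on an object; FORCE is the grip in N (left out, the last holds). Time passes only in rows, so rows that repeat a pose let the fingers close. It gives the time, the measured TCP pose, the force, the opening and the grip force at its end, in the units of the state.
- robot.read_state(): the state, without advancing time (a new reading comes with each control period).
- read_camera(name): name is "side" or "top" or "wrist"; returns a dict with "image" (384x512x3 uint8, blue, green, red), "K" (3x3 intrinsics, pixels), "extrinsics" (4x4, takes a point from world to camera coordinates); the wrist camera has in their place "mount" (4x4, takes a point from camera to tool coordinates, whose origin is the TCP and whose axes are the flange's). Camera axes: x right, y down, z forward; pixel columns grow to the right and rows downward; lengths in m; the calibration is good to about 2 mm. A picture is of the moment at which its call begins: read the wrist's pose just before it. There is no depth.
- job.close_job(): hands the job in; it is judged then, once.
The state is a dict: "t": time; "q": joint angles; "dq": joint speeds; "joint_torque": joint torques, N m; "tool_pos": TCP position; "orientation": TCP orientation; "force": force on the tool from outside, world axes, zero at the start; "wrist_torque": the same for the moment, N m; "opening": finger opening in m; "gripper_force": force on a finger pad.
Only numpy, scipy, OpenCV 4.12 (cv2) and the standard library are available. Lean on these libraries where they do the work, as an engineer would, in place of code of your own. Each camera call takes 0.05 s, during which the arm holds its last target. There are 200 camera calls.

### The job

Take the orange-handled pin spanner from its black rest and set it on the steel ring of the blue housing, finding two opposite holes by feel so that both pins go fully in before the ring is turned. Then turn the ring clockwise with the spanner until it comes up against its stop, never forcing it beyond that, and stand the spanner back in its rest. Keep the robot's fingers off the fixture, the housing and the ring, and leave the other things on the bench where they are.

Things in the scene. Friction and masses are not known exactly. Their poses are not given: they have to be found in the camera images.
- spanner: Upright pin spanner, 0.2 to 0.3 kg. Origin: centre of the cross bar's underside; z up the shaft, x along the bar. Steel bar 68 x 22 x 12 mm (x, y, z); two steel pins, 6 mm in diameter, round-ended, stick 9 mm down from it at x = +24 and -24 mm. A 16 mm shaft carries an orange handle block, 46 mm along x, 18 mm thick along y, from 44 to 88 mm above the origin: grip across the 18 mm.
- spanner_foot (a point): Centre of the underside of the spanner's cross bar, between the pins (the spanner's origin, same axes).
- rest: Black rest block fixed to the bench, 110 x 70 x 24 mm (x, y, z), origin at the centre of its underside. A slot in its top, 62 mm along x, 13 mm along y, 18 mm deep, takes both pins; the spanner's bar then lies on the top, along the block's x (either way round). The spanner starts here.
- rest_top (a point): Centre of the rest's slot at the level of the top, 24 mm above the bench; axes as the rest's.
- fixture: Fixed fixture: dark plate 130 x 110 x 12 mm, two jaws 38 mm high, between them a blue round housing, 78 mm across, with the steel ring on top. Origin: centre of the plate's underside, z up. Housing clamped at any angle about the vertical (fixture axes do not tell where the holes are), on a rubber seat: it twists and springs back about 0.07 rad per N m.
- ring_face (a point): Centre of the ring's upper face, on its vertical turning axis, 66 mm above the bench; axes as the fixture's, not turning with the ring. Ring 71 mm across, bore 29 mm with amber glass inside; six dark holes 9 x 9 mm, over 12 mm deep, every 60 degrees on a 24 mm radius. Where they stand is not measured: see or feel it. Pins fully in: the bar lies on this face.
- ring (a joint): Turn of the bayonet ring in its housing, rad: grows clockwise seen from above, starts at 0 to 0.2, stops at 1.15 (locked; the moment then rises as the rubber seat twists). Turns stiffly, about 0.25 N m, and stays where left. Pins pressed on its face with 3 to 8 N and slid round do not drag it; they drop when they meet the holes.
- spare_ring: Loose plain steel ring, 71 mm across, 12 mm high, lying by itself: leave alone; origin at the centre of its underside.
- bushing: Loose brass bushing, 32 mm across, 24 mm high: leave alone.
- blue_cap: Loose blue plastic cap, open upward, 64 mm across, 22 mm high: leave alone.
- calipers: Loose steel and black calipers, about 200 mm long, 12 mm high: leave alone.
- oil_bottle: Loose white bottle with a red cap, 44 mm across, 110 mm high, origin at the centre of its underside: leave alone.
- screwdriver: Loose screwdriver lying flat: leave alone.
Mind the look-alikes: they are no part of the job. Leave any green or yellow look-alike of the rest alone. What is shaped like the spanner but turquoise or white is not meant.

How it is judged:
By the outcome, as a careful person would: the job done as asked, in the order asked, and still so for the second after the job is handed in, with the robot touching nothing.
It also fails if it takes over 72 s, if anything falls off the work surface, if the arm or the gripper's body presses on something with over 40 N, if the wrist force passes 120 N, or if a joint passes its speed limit or range.

## Working session

There is one attempt and no reset: what is moved stays moved. The work goes in short steps, Python scripts to look and compute and a shell command to move; the robot and the scene stay as the last step left them, time stands still between calls to the robot, and variables do not carry over. Pictures are saved under pics/ and viewed, at most 10 in all, crops included, and the job is handed in when it is done.

```bash
mkdir -p pics; cat > h.py <<'E'
import numpy as np, cv2
from scipy.spatial.transform import Rotation as R
from plant import robot, read_camera, job
def cam(n):
    s=robot.read_state(); c=read_camera(n); K=np.array(c["K"])
    if n=="wrist":
        T=np.eye(4);T[:3,:3]=R.from_rotvec(s["orientation"]).as_matrix();T[:3,3]=s["tool_pos"]
        E=np.linalg.inv(T@np.array(c["mount"]))
    else: E=np.array(c["extrinsics"])
    return c["image"],K,E
def w(u,v,z,K,E):
    C=np.linalg.inv(E); d=C[:3,:3]@np.linalg.inv(K)@[u,v,1]; o=C[:3,3]
    return o+d*(z-o[2])/d[2]
def save(n,K,E): np.savez(n,K=K,E=E)
def load(n):
    d=np.load(n+".npz"); return d["K"],d["E"]
E
python3 - <<'E'
from h import *
ims=[]
for n in("top","side"):
    im,K,E=cam(n); save(n,K,E); cv2.imwrite(f"pics/{n}_raw.png",im); cv2.imwrite(f"pics/{n}.png",cv2.resize(im,(800,600)))
    print(n,K[0,0],np.linalg.inv(E)[:3,3].round(3))
s=robot.read_state(); print(s)
E
```

```text
top 498.67737928697034 [ 0.25  -0.04   1.684]
side 410.24262992959814 [ 0.205 -0.943  0.672]
{'t': 0.1, 'q': array([ 1.17560921e+00,  1.31050431e-01,  1.48913120e+00,  1.06385511e-05,
        1.52298451e+00, -8.54388487e-02]), 'dq': array([-0.00103479, -0.00139941,  0.00045324,  0.00128613, -0.00204278,
       -0.0004639 ]), 'joint_torque': array([-2.45537444e-05, -5.61344039e+01, -4.93092120e+01,  7.68847740e-02,
        2.91641493e-02, -6.83191752e-05]), 'tool_pos': array([0.18267588, 0.5709387 , 0.17783493]), 'orientation': array([-4.84549998e-01, -3.10360954e+00,  2.39633688e-03]), 'force': array([-0.29962175,  0.61301755,  0.08044659]), 'wrist_torque': array([0.03674672, 0.0344443 , 0.00812361]), 'gripper_force': 0.0, 'opening': 0.09278372414288681}
```

View pics/top.png

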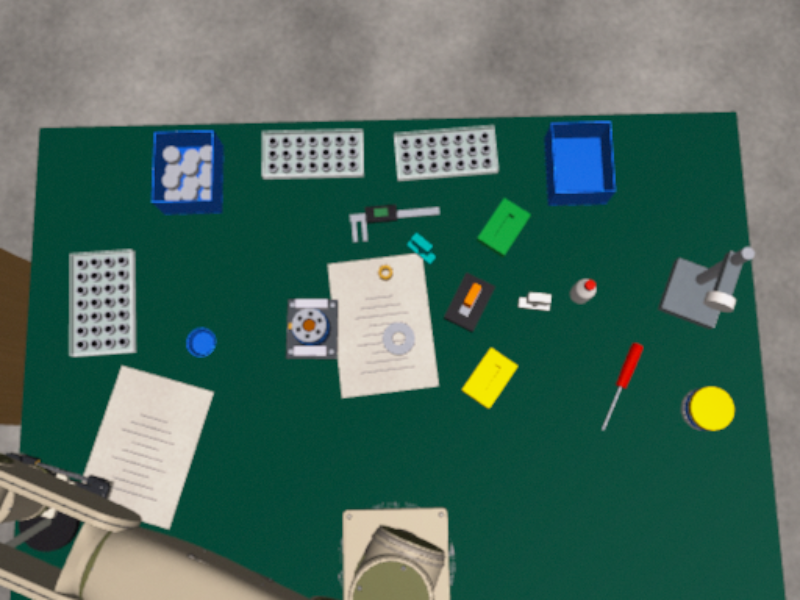

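View pics/side.png

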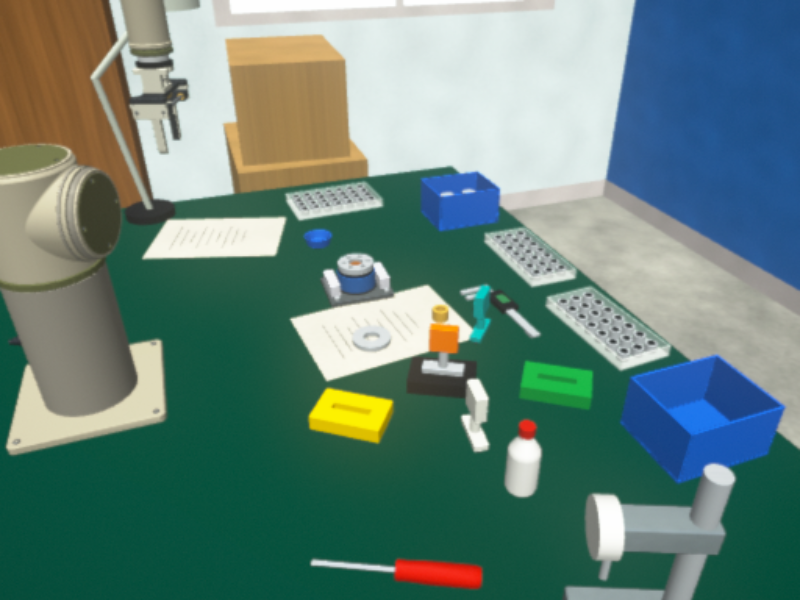

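The top view shows the spanner on the black rest at about (470,300) and the ring at (309,325), both in 800-px scale. The side view confirms both. I'll make enlarged crops.

```bash
python3 - <<'E'
from h import *
im=cv2.imread("pics/top_raw.png")
a=cv2.resize(im[182:238,172:222],None,fx=8,fy=8,interpolation=cv2.INTER_CUBIC)
b=cv2.resize(im[168:224,278:328],None,fx=8,fy=8,interpolation=cv2.INTER_CUBIC)
cv2.imwrite("pics/c1.png",np.hstack([a,b]))
E
```

```text
(no output)
```

View pics/c1.png

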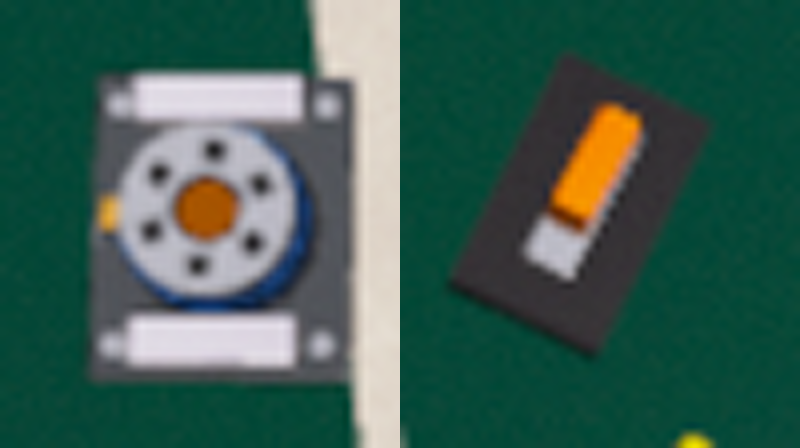

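Left crop: ring centre (207,209), with holes at (214,150), (261,184), (253,243), (198,265), (151,231) and (159,173). Right crop: handle-top centre is about (598,162). Rest-top corners are (568,55), (712,125), (600,345) and (452,280).

```bash
python3 - <<'E'
from h import *
K,E=load("top")
f=lambda x,y,z,ox,oy:w(ox+(x+.5)/8-.5,oy+(y+.5)/8-.5,z,K,E)
c=f(207,209,.066,172,182);print("ring",c.round(4))
H=np.array([f(x,y,.066,172,182) for x,y in[(214,150),(261,184),(253,243),(198,265),(151,231),(159,173)]])
m=H.mean(0);print("holes mean",m.round(4))
d=H-m;a=np.degrees(np.arctan2(d[:,1],d[:,0]));print("angles",a.round(1),np.hypot(d[:,0],d[:,1]).round(4))
print("mean mod60",np.degrees(np.angle(np.exp(6j*np.radians(a)).mean()))/6)
g=lambda x,y,z:f(x-400,y,z,278,168)
print("handle",g(598,162,.112).round(4))
C=np.array([g(x,y,.024) for x,y in[(568,55),(712,125),(600,345),(452,280)]]);print("rest",C.mean(0).round(4))
for i,j in((2,1),(3,0),(3,2),(0,1)):
    e=C[j]-C[i];print(np.degrees(np.arctan2(e[1],e[0])).round(1),np.linalg.norm(e).round(3))
p,q=g(570,212,.112),g(626,112,.112);e=q-p;print("handle yaw",np.degrees(np.arctan2(e[1],e[0])),np.linalg.norm(e))
s=robot.read_state();M=R.from_rotvec(s["orientation"]).as_matrix();print("tool",M.round(3))
E
```

```text
ring [0.4919 0.173  0.066 ]
holes mean [0.4925 0.1734 0.066 ]
angles [  -7.8  -67.7 -128.1  172.1  112.2   52.5] [0.0241 0.0244 0.0245 0.0239 0.0243 0.0243]
mean mod60 -7.793003670989324
handle [ 0.5418 -0.1695  0.112 ]
rest [ 0.5417 -0.1698  0.024 ]
-28.7 0.106
-28.6 0.109
-115.3 0.068
-117.9 0.068
handle yaw -30.705009410258548 0.04680048055216455
tool [[-0.952  0.305 -0.001]
 [ 0.305  0.952 -0.001]
 [ 0.    -0.002 -1.   ]]
```

```bash
python3 -m inch '[155,-200,80,0,100,309,-398,80,0,100,309,-398,80,0,100,309,-398,80,0,100,309,-398,80,0,100,309,-398,80,0,100,309,-398,80,0,100,309,-398,80,0,100,309,-398,80,0,100,309,-398,80,0,100]'
python3 -c "
from plant import read_camera;c=read_camera('wrist');import numpy as np;print(np.round(c['mount'],3),c['K'])"
```

```text
t: 0.93
tool_pos: [0.4355, 0.245, 0.2453]
orientation: [-0.484, -3.104, 0.0]
force: [2.0, -0.0, -0.8]
opening: 0.093
gripper_force: 0.0
[[-0.001 -0.968 -0.252  0.071]
 [ 1.    -0.001 -0.     0.001]
 [ 0.    -0.252  0.968 -0.206]
 [ 0.     0.     0.     1.   ]] [[277.67864596   0.         253.70181332]
 [  0.         277.67864596 191.94067493]
 [  0.           0.           1.        ]]
```

```bash
python3 -m inch '[56,-74,15,0,100,56,-74,15,0,100,56,-74,15,0,100,56,-74,15,0,100,56,-74,15,0,100]'
python3 - <<'E'
from h import *
im,K,E=cam("wrist");save("w1",K,E)
cv2.imwrite("pics/w1.png",cv2.resize(im,(800,600),interpolation=cv2.INTER_CUBIC))
print(robot.read_state()["tool_pos"])
E
```

```text
t: 1.4
tool_pos: [0.4906, 0.1729, 0.2597]
orientation: [-0.487, -3.102, -0.0]
force: [0.8, -1.3, -0.1]
opening: 0.0928
gripper_force: 0.0
[0.49015309 0.17357996 0.25963789]
```

View pics/w1.png

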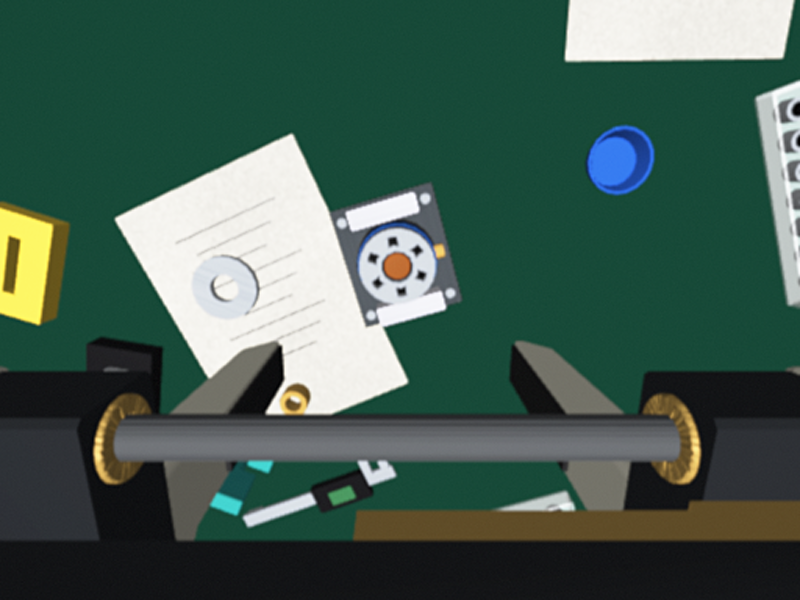

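The wrist view shows the ring centred at about (397,265), with its six holes around it. I'll locate them by blob detection.

```bash
python3 - <<'E'
from h import *
im=cv2.imread("pics/w1.png");K,E=load("w1")
g=cv2.cvtColor(im,cv2.COLOR_BGR2GRAY);m=np.zeros_like(g);cv2.ellipse(m,(397,265),(34,32),0,0,360,255,-1);cv2.circle(m,(397,266),17,0,-1)
wt=np.where(m>0,np.clip(130-g.astype(float),0,None),0)
n,l,st,ce=cv2.connectedComponentsWithStats((wt>0).astype(np.uint8))
H=[]
for i in range(1,n):
    if st[i,4]<20: continue
    v,u=np.nonzero(l==i);q=wt[v,u];u=(u*q).sum()/q.sum();v=(v*q).sum()/q.sum()
    H.append(w((u+.5)/1.5625-.5,(v+.5)/1.5625-.5,.065,K,E));print(round(u,1),round(v,1),st[i,4],H[-1].round(4))
H=np.array(H);mm=H.mean(0);d=H-mm;a=np.degrees(np.arctan2(d[:,1],d[:,0]))
print(mm,a.round(1),np.hypot(d[:,0],d[:,1]).round(4),np.degrees(np.angle(np.exp(6j*np.radians(a)).mean()))/6)
E
python3 -m inch '[25,-170,0,-5,100,51,-342,0,-11,100,51,-342,0,-11,100,51,-342,0,-11,100,51,-342,0,-11,100,51,-342,0,-11,100,51,-342,0,-11,100,51,-342,0,-11,100,51,-342,0,-11,100,51,-342,0,-11,100]'
```

```text
392.4 241.0 70 [0.4678 0.1769 0.065 ]
416.7 249.9 63 [0.4826 0.1958 0.065 ]
372.6 257.7 64 [0.4769 0.1546 0.065 ]
420.9 275.1 62 [0.5064 0.1925 0.065 ]
377.1 282.7 59 [0.5007 0.1511 0.065 ]
401.2 291.0 63 [0.5155 0.1702 0.065 ]
[0.49166801 0.1735041  0.065     ] [ 171.9  112.1 -127.9   52.1  -68.    -7.9] [0.0241 0.0241 0.024  0.024  0.0242 0.024 ] -7.942073581710177
t: 2.28
tool_pos: [0.5416, -0.1704, 0.2592]
orientation: [-0.783, -3.041, 0.0]
force: [-0.6, 0.9, 0.4]
opening: 0.0933
gripper_force: 0.0
```

```bash
python3 - <<'E'
from h import *
im,K,E=cam("wrist");save("w2",K,E)
cv2.imwrite("pics/w2.png",cv2.resize(im[100:260,160:360],(800,640),interpolation=cv2.INTER_CUBIC)[:600])
s=robot.read_state();print(s["tool_pos"],R.from_rotvec(s["orientation"]).as_matrix()[:,1])
for p in [(.5418,-.1697,.112),(.5418,-.1697,.024)]:
    c=E@np.r_[p,1];u=K@c[:3]/c[2];print((u[:2]-[160,100])*4)
E
```

```text
[ 0.54169481 -0.16844247  0.25944872] [4.81745960e-01 8.76310832e-01 3.93631005e-04]
[375.16832287 304.70250378]
[375.24779722 261.71848987]
```

View pics/w2.png

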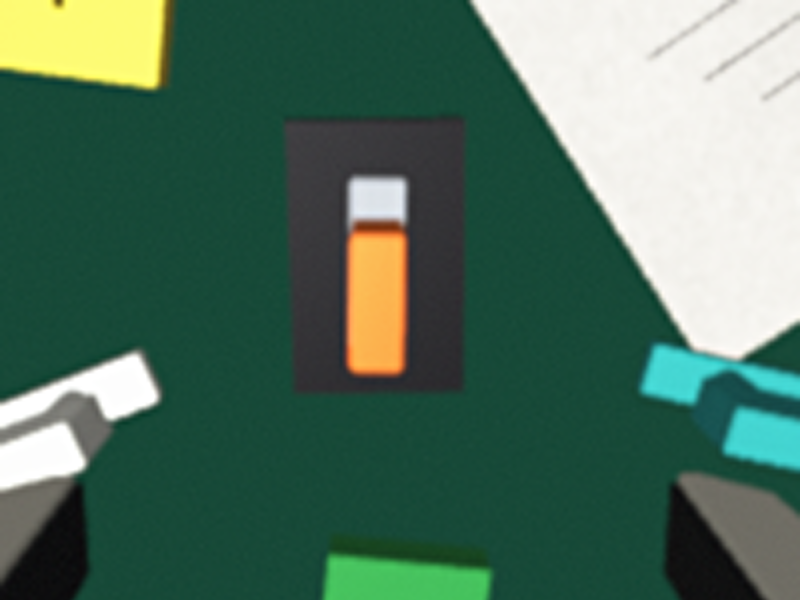

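Handle-top centre (377,302) matches the prediction (375,305), and the hand is aligned with the bar, so I'll descend and grip.

```bash
python3 -m inch '[0,0,-40,0,70,0,0,-80,0,70,0,0,-120,0,60,0,0,-150,0,60,0,0,-170,0,60,0,0,-188,0,60,0,0,-188,0,60,0,0,-188,0,60,0,0,-188,0,0,0,0,-188,0,0]' 40
python3 -m inch '[0,0,0,0,0,0,0,0,0,0,0,0,0,0,0,0,0,0,0,0,0,0,0,0,0,0,0,0,0,0]'
```

```text
t: 3.17
tool_pos: [0.5434, -0.1687, 0.0745]
orientation: [0.777, 3.04, -0.001]
force: [-0.3, 0.4, 0.6]
opening: 0.0468
gripper_force: 0.0
t: 3.67
tool_pos: [0.5421, -0.1695, 0.0729]
orientation: [0.78, 3.042, -0.001]
force: [-3.3, -1.0, 7.0]
opening: 0.0072
gripper_force: 3.6
```

```bash
python3 -m inch '[0,0,0,0,0,0,0,0,0,0,0,0,0,0,0]'
python3 - <<'E'
from h import *
im,K,E=cam("wrist");save("w3",K,E)
t,_,_=cam("side")
cv2.imwrite("pics/w3.png",np.hstack([cv2.resize(im,(512,384)),cv2.resize(t[170:270,230:330],(288,384))]))
s=robot.read_state();print(s["force"],s["wrist_torque"],s["opening"])
E
```

```text
t: 3.92
tool_pos: [0.5423, -0.1696, 0.0734]
orientation: [0.78, 3.042, -0.001]
force: [-1.1, 0.2, 8.4]
opening: 0.0006
gripper_force: 3.5
[-1.92228361 -0.45927714  7.34825172] [-0.05627305  0.4137467  -0.05748109] 0.0007661199030984714
```

View pics/w3.png

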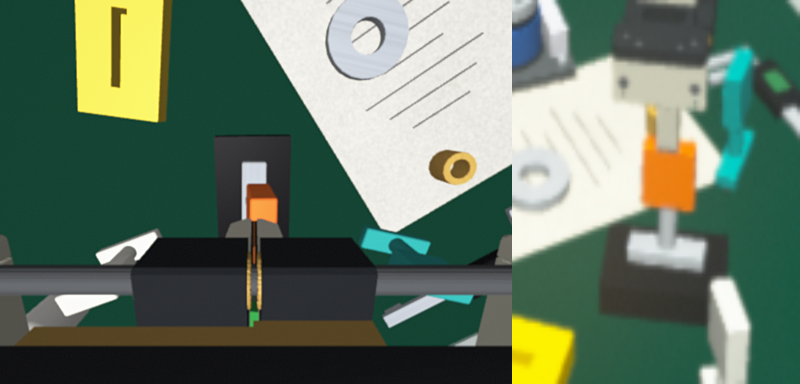

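```bash
python3 - <<'E'
from h import *
K,E=load("w3")
def pr(p,K,E):
    c=E@np.r_[p,1];return (K@c[:3]/c[2])[:2].round(0)
s=robot.read_state();t=s["tool_pos"];a=np.radians(-28.8);x=np.array([np.cos(a),np.sin(a),0]);c=np.array([.5418,-.1697,0])
print("tcp",pr(t,K,E))
for h in(.112,.068):
  for d in(-.023,.023): print(h,d,pr(c+x*d+[0,0,h],K,E))
for d in(-.034,.034): print("bar",d,pr(c+x*d+[0,0,.036],K,E))
K,E=load("side")
f=lambda p:((pr(p,K,E)-[230,170])*[2.88,3.84]+[512,0]).round()
print("side tcp",f(t))
for h in(.112,.068):
  for d in(-.023,.023): print(h,d,f(c+x*d+[0,0,h]))
E
```

```text
tcp [253. 213.]
0.112 -0.023 [252. 198.]
0.112 0.023 [252. 264.]
0.068 -0.023 [252. 182.]
0.068 0.023 [252. 237.]
bar -0.034 [253. 162.]
bar 0.034 [253. 234.]
side tcp [665. 196.]
0.112 -0.023 [639. 142.]
0.112 0.023 [693. 150.]
0.068 -0.023 [639. 200.]
0.068 0.023 [691. 204.]
```

The wrist view shows the handle off to one side of the shut fingers, about (263,210) against the expected 252, and no good grip. I'll check an enlarged crop before opening.

```bash
python3 - <<'E'
from h import *
im=cv2.imread("pics/w3.png")
t,_,_=cam("side"); cv2.imwrite("pics/side2_raw.png",t)
a=cv2.resize(im[140:270,195:325],(400,400),interpolation=cv2.INTER_CUBIC)
b=cv2.resize(t[190:250,255:315],(400,400),interpolation=cv2.INTER_CUBIC)
cv2.imwrite("pics/c3.png",np.hstack([a,b]))
E
```

```text
(no output)
```

View pics/c3.png

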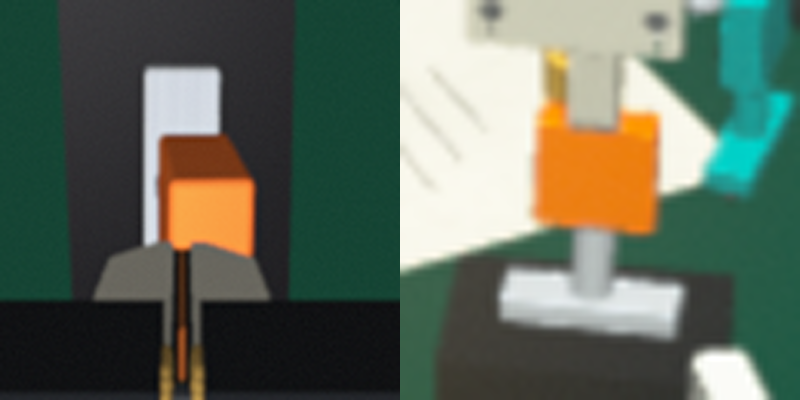

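```bash
python3 - <<'E'
from h import *
c=None
from plant import read_camera
c=read_camera("wrist");M=np.linalg.inv(np.array(c["mount"]));K=np.array(c["K"])
for z in(0,-.02,-.04):
  for x in(-.0075,.0075):
    for y in(-.064,-.0465,.0465,0):
      q=M@[x,y,z,1];u=(K@q[:3]/q[2])[:2];print(z,x,y,"raw",u.round(),"w2",((u-[160,100])*4).round(),"c3",((u-[195,140])*3.077).round())
im=c["image"];print(robot.read_state()["force"],robot.read_state()["q"].round(3))
E
```

```text
0 -0.0075 -0.064 raw [172. 222.] w2 [ 47. 489.] c3 [-72. 253.]
0 -0.0075 -0.0465 raw [194. 222.] w2 [135. 489.] c3 [ -4. 253.]
0 -0.0075 0.0465 raw [312. 222.] w2 [608. 489.] c3 [360. 253.]
0 -0.0075 0 raw [253. 222.] w2 [372. 489.] c3 [178. 253.]
0 0.0075 -0.064 raw [170. 204.] w2 [ 41. 416.] c3 [-76. 197.]
0 0.0075 -0.0465 raw [193. 204.] w2 [131. 416.] c3 [ -7. 197.]
0 0.0075 0.0465 raw [313. 204.] w2 [612. 416.] c3 [363. 197.]
0 0.0075 0 raw [253. 204.] w2 [371. 416.] c3 [178. 197.]
-0.02 -0.0075 -0.064 raw [164. 232.] w2 [ 15. 529.] c3 [-96. 284.]
-0.02 -0.0075 -0.0465 raw [188. 232.] w2 [112. 529.] c3 [-21. 284.]
-0.02 -0.0075 0.0465 raw [318. 232.] w2 [630. 529.] c3 [377. 284.]
-0.02 -0.0075 0 raw [253. 232.] w2 [371. 529.] c3 [178. 284.]
-0.02 0.0075 -0.064 raw [162. 212.] w2 [  8. 450.] c3 [-102.  223.]
-0.02 0.0075 -0.0465 raw [187. 212.] w2 [107. 450.] c3 [-25. 223.]
-0.02 0.0075 0.0465 raw [319. 212.] w2 [635. 449.] c3 [381. 223.]
-0.02 0.0075 0 raw [253. 212.] w2 [371. 450.] c3 [178. 223.]
-0.04 -0.0075 -0.064 raw [154. 244.] w2 [-24. 578.] c3 [-126.  321.]
-0.04 -0.0075 -0.0465 raw [181. 244.] w2 [ 84. 577.] c3 [-43. 321.]
-0.04 -0.0075 0.0465 raw [324. 244.] w2 [658. 577.] c3 [398. 321.]
-0.04 -0.0075 0 raw [253. 244.] w2 [371. 577.] c3 [178. 321.]
-0.04 0.0075 -0.064 raw [152. 223.] w2 [-33. 491.] c3 [-133.  254.]
-0.04 0.0075 -0.0465 raw [179. 223.] w2 [ 78. 490.] c3 [-48. 254.]
-0.04 0.0075 0.0465 raw [326. 223.] w2 [664. 490.] c3 [403. 254.]
-0.04 0.0075 0 raw [253. 223.] w2 [371. 490.] c3 [177. 254.]
[-2.86434143  0.31026513  7.04245635] [-0.393  0.118  1.698 -0.     1.325 -1.462]
```

```bash
python3 -m inch '[0,0,10,0,0,0,0,40,0,0,0,0,80,0,0,0,0,80,0,0,0,0,80,0,40,0,0,80,0,40,0,0,80,0,40,0,0,80,0,40]'
python3 - <<'E'
from h import *
print(robot.grip_point_offset, [a for a in dir(robot) if a[0]!='_'])
im,K,E=cam("wrist");save("w4",K,E);s=robot.read_state();print(s["tool_pos"],s["force"],s["opening"])
t,_,_=cam("side")
b=cv2.resize(t[175:250,245:320],(400,600),interpolation=cv2.INTER_CUBIC)[:400]
cv2.imwrite("pics/w4.png",np.hstack([cv2.resize(im[130:270,185:325],(400,400),interpolation=cv2.INTER_CUBIC),cv2.resize(t[180:250,250:320],(400,400),interpolation=cv2.INTER_CUBIC)]))
E
```

```text
t: 4.78
tool_pos: [0.5408, -0.1686, 0.1505]
orientation: [-0.779, -3.04, -0.001]
force: [0.8, 0.5, -0.5]
opening: 0.0228
gripper_force: 0.0
0.0188 ['IKError', 'grip_point_offset', 'read_state']
[ 0.54083612 -0.16866686  0.15055781] [-0.11016321  0.40850742 -0.15057004] 0.026622885847891898
```

View pics/w4.png

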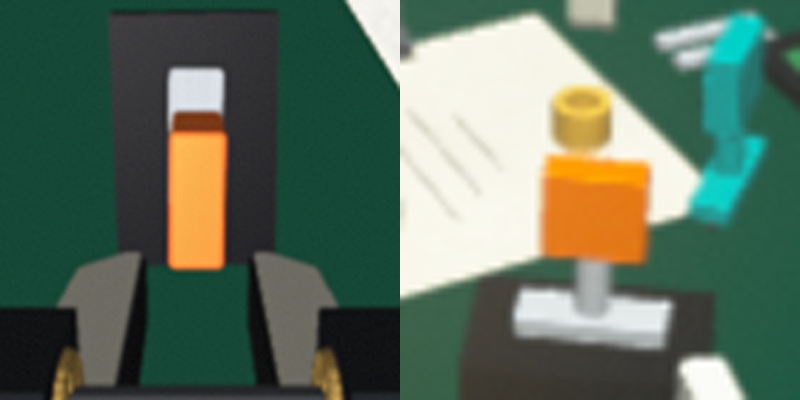

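The spanner is upright and seated again, with the handle top at (197,200) in the wrist crop. The fingertip is at about (590,27) in the side crop. I'll compute its true height.

```bash
python3 - <<'E'
from h import *
K,E=load("side")
def pr(p,K,E):
    c=E@np.r_[p,1];return (K@c[:3]/c[2])[:2]
for y in(-.013,):
  for z in(.15,.16,.17,.18,.19):
    p=np.array([.5408,-.1687,z])+y*np.array([.482,.876,0]);print(z,((pr(p,K,E)-[250,180])*5.714+[400,0]).round())
    p=p-.02*np.array([.482,.876,0]);print('  back',((pr(p,K,E)-[250,180])*5.714+[400,0]).round())
p=np.array([.5418,-.1697,.112]);print("handle top ctr",((pr(p,K,E)-[250,180])*5.714+[400,0]).round())
# spanner from w4
K,E=load("w4");f=lambda u,v,z:w(185+u*.35,130+v*.35,z,K,E)
print("handle",f(197,200,.112))
p,q=f(197,132,.112),f(196,269,.112);e=q-p;print(np.degrees(np.arctan2(e[1],e[0])),np.linalg.norm(e))
E
```

```text
0.15 [587. 100.]
  back [582. 126.]
0.16 [588.  80.]
  back [582. 105.]
0.17 [588.  59.]
  back [583.  84.]
0.18 [589.  38.]
  back [583.  63.]
0.19 [589.  17.]
  back [584.  42.]
handle top ctr [591. 159.]
handle [ 0.54154377 -0.16803089  0.112     ]
-29.190322466096866 0.04569514025286616
```

Both cameras put the visible fingertips about 37–40 mm behind the reported TCP, so I only caught the top edge of the handle. I'll go about 25 mm deeper and regrip.

```bash
python3 -m inch '[0,0,-20,0,50,0,0,-50,0,50,0,0,-70,0,50,0,0,-90,0,50,0,0,-104,0,50,0,0,-104,0,50,0,0,-104,0,50]' 45
python3 -m inch '[0,0,0,0,0,0,0,0,0,0,0,0,0,0,0,0,0,0,0,0,0,0,0,0,0,0,0,0,0,0,0,0,0,0,0]'
```

```text
t: 5.47
tool_pos: [0.5406, -0.1686, 0.047]
orientation: [-0.779, -3.04, -0.001]
force: [0.3, -0.2, 1.1]
opening: 0.046
gripper_force: 0.0
t: 6.05
tool_pos: [0.5423, -0.1692, 0.0489]
orientation: [0.78, 3.042, -0.0]
force: [-0.6, -0.0, 4.2]
opening: 0.0177
gripper_force: 44.9
```

```bash
python3 -m inch '[0,0,5,0,0,0,0,30,0,0,0,0,60,0,0,0,0,100,0,0,-5,30,110,0,0,-10,70,110,7,0,-16,110,110,14,0,-22,150,110,21,0,-28,190,110,21,0,-34,230,110,21,0]' 60
python3 -m inch '[-6,40,0,0,0,-12,80,0,0,0,-16,112,0,0,0,-16,112,0,0,0,-16,112,0,0,0,-16,112,0,0,0,-16,112,0,0,0]'
python3 - <<'E'
from h import *
s=robot.read_state();M=R.from_rotvec(s["orientation"]).as_matrix();print(s["tool_pos"],np.degrees(np.arctan2(M[1,1],M[0,1]))-90,s["force"],s["wrist_torque"],s["opening"],s["gripper_force"])
im,K,E=cam("wrist");save("w5",K,E);t,Kt,Et=cam("top")
cv2.imwrite("pics/w5.png",np.hstack([cv2.resize(im[110:250,185:325],(400,400),interpolation=cv2.INTER_CUBIC),cv2.resize(cam("side")[0][140:200,195:255],(400,400),interpolation=cv2.INTER_CUBIC)]))
E
```

```text
t: 6.88
tool_pos: [0.5068, 0.0626, 0.1581]
orientation: [-0.212, -3.134, 0.0]
force: [1.8, 0.0, -2.3]
opening: 0.018
gripper_force: 59.9
t: 7.47
tool_pos: [0.4919, 0.1718, 0.158]
orientation: [-0.214, -3.134, 0.001]
force: [-0.3, -0.4, -2.6]
opening: 0.0172
gripper_force: 59.9
[0.49187604 0.17180715 0.157993  ] -7.809513305096374 [-0.3099666 -0.3639386 -2.6233308] [-0.00852912 -0.01182243 -0.05619834] 0.017184141616148466 59.872832894325256
```

View pics/w5.png

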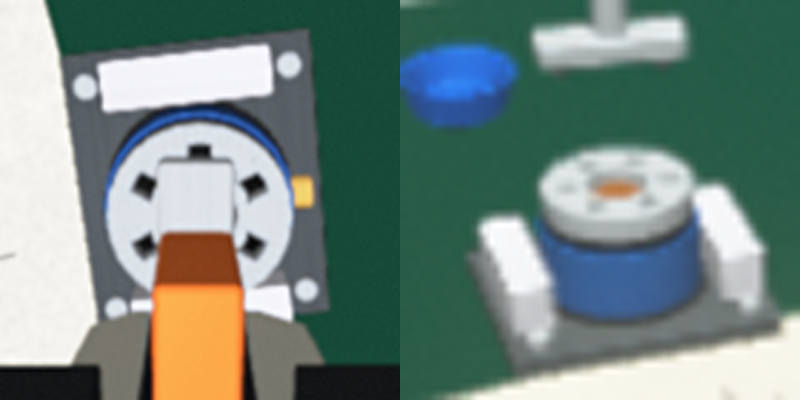

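The spanner is held square above the ring, with the bar end at (196,160) in the crop and the holes just beyond it. I'll check the bar centre, then descend.

```bash
python3 - <<'E'
from h import *
K,E=load("w5");a=np.radians(-7.8);x=np.array([np.cos(a),np.sin(a),0])
p=w(185+196*.35,110+160*.35,.147,K,E);print(p+.034*x)
H=np.array([w(185+u*.35,110+v*.35,.065,K,E) for u,v in[(145,185),(254,184),(145,245),(256,246)]]);print("ring",H.mean(0))
E
python3 -m inch '[0,1,-20,0,0,0,1,-40,0,0,0,1,-52,0,0,0,1,-56,0,0,0,1,-56,0,0,0,1,-56,0,0]'
python3 -m inch '[0,0,-2,0,0,0,0,-4,0,0,0,0,-6,0,0,0,0,-6,0,0]'
```

```text
[0.49093535 0.17288211 0.147     ]
ring [0.49199651 0.1741756  0.065     ]
t: 8.12
tool_pos: [0.4921, 0.1737, 0.1028]
orientation: [0.213, 3.134, 0.0]
force: [-0.2, 0.2, -2.1]
opening: 0.0175
gripper_force: 59.9
t: 8.45
tool_pos: [0.4919, 0.174, 0.0962]
orientation: [0.212, 3.134, 0.0]
force: [0.2, 0.5, -2.6]
opening: 0.0173
gripper_force: 59.9
```

```bash
python3 -m inch '[0,0,-1,0,0,0,0,-2,0,0,0,0,-3,0,0,0,0,-3,0,0]'; python3 -m inch '[0,0,-1,0,0,0,0,-2,0,0,0,0,-3,0,0,0,0,-3,0,0]'
```

```text
t: 8.78
tool_pos: [0.4917, 0.1739, 0.093]
orientation: [-0.212, -3.134, 0.0]
force: [0.2, -0.4, -2.6]
opening: 0.0175
gripper_force: 59.9
t: 9.12
tool_pos: [0.4922, 0.174, 0.0908]
orientation: [0.212, 3.134, 0.0]
force: [-1.8, -0.4, 2.8]
opening: 0.0177
gripper_force: 59.9
```

```bash
python3 -m inch '[0,0,-1,0,0,0,0,-1,0,0,0,0,-1,0,0]'
python3 - <<'E'
from h import *
s=robot.read_state();print(s["tool_pos"],s["force"],s["wrist_torque"])
b=cam("side")[0]
cv2.imwrite("pics/s6.png",cv2.resize(b[140:200,195:255],(600,600),interpolation=cv2.INTER_CUBIC))
E
```

```text
t: 9.37
tool_pos: [0.4925, 0.1741, 0.0906]
orientation: [0.212, 3.133, 0.001]
force: [-2.8, -0.9, 8.1]
opening: 0.0175
gripper_force: 59.9
[0.49251448 0.17413172 0.09062012] [-2.7973162  -0.87635144  8.12474372] [-0.10630388  0.78247304  0.02255762]
```

View pics/s6.png

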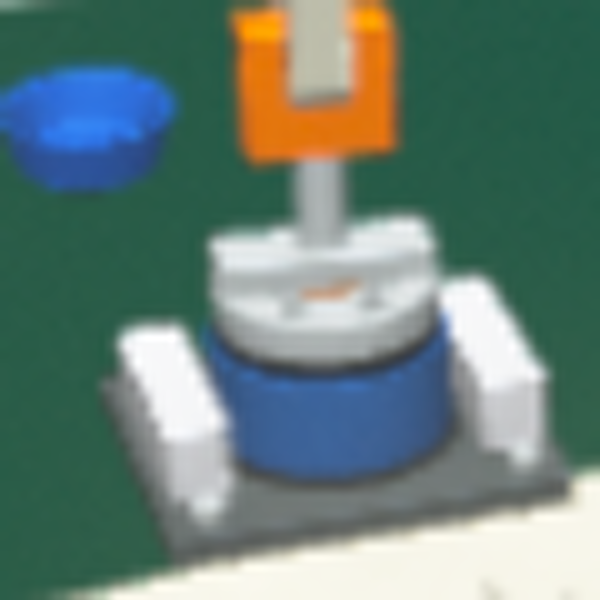

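The bar lies flat on the ring face, both pins are in, and the height agrees with the rest seating. I'll start turning clockwise and watch the moment.

```bash
cat > s.py <<'E'
from h import *
s=robot.read_state();M=R.from_rotvec(s["orientation"]).as_matrix();print("yaw",round(np.degrees(np.arctan2(M[1,1],M[0,1]))-90,2),"Tz",s["wrist_torque"].round(3),"F",s["force"].round(1),"z",s["tool_pos"].round(4))
E
python3 -m inch '[0,0,0,-2,0,0,0,0,-4,0,0,0,0,-6,0,0,0,0,-8,0,0,0,0,-10,0]' | head -1; python3 s.py
python3 -m inch '[0,0,0,-2,0,0,0,0,-4,0,0,0,0,-6,0,0,0,0,-8,0,0,0,0,-10,0]' | head -1; python3 s.py
```

```text
t: 9.83
yaw -17.83 Tz [-0.149  0.455  0.274] F [-2.5 -1.6  7.7] z [0.4926 0.174  0.0906]
t: 10.25
yaw -27.83 Tz [-0.255  0.441  0.244] F [-1.2 -1.8  7.4] z [0.4927 0.174  0.0906]
```

```bash
python3 -m inch '[0,0,0,-2,0,0,0,0,-4,0,0,0,0,-6,0,0,0,0,-8,0,0,0,0,-10,0]' | head -1; python3 s.py
python3 -m inch '[0,0,0,-2,0,0,0,0,-4,0,0,0,0,-6,0,0,0,0,-8,0,0,0,0,-10,0]' | head -1; python3 s.py
python3 -m inch '[0,0,0,-2,0,0,0,0,-4,0,0,0,0,-6,0,0,0,0,-8,0]' | head -1; python3 s.py
```

```text
t: 10.67
yaw -37.83 Tz [-0.357  0.378  0.276] F [-1.8 -1.2  7.8] z [0.4928 0.174  0.0906]
t: 11.08
yaw -47.83 Tz [-0.391  0.306  0.237] F [-1.3 -1.1  7.4] z [0.4928 0.1739 0.0906]
t: 11.42
yaw -55.83 Tz [-0.342  0.269  0.196] F [-1.  -1.   6.5] z [0.4929 0.1739 0.0906]
```

```bash
for i in 1; do python3 -m inch '[0,0,0,-1,0,0,0,0,-2,0]' | head -1; python3 s.py; python3 -m inch '[0,0,0,-1,0,0,0,0,-2,0]' | head -1; python3 s.py; python3 -m inch '[0,0,0,-1,0,0,0,0,-2,0]' | head -1; python3 s.py; done
```

```text
t: 11.58
yaw -57.79 Tz [-0.345  0.227  0.27 ] F [-0.7 -1.9  7.1] z [0.493  0.1739 0.0906]
t: 11.75
yaw -59.78 Tz [-0.406  0.22   0.248] F [-1.2 -0.   6.5] z [0.4929 0.1739 0.0906]
t: 11.92
yaw -61.78 Tz [-0.381  0.224  0.342] F [-1.1 -1.   6.7] z [0.493  0.1739 0.0906]
```

```bash
python3 -m inch '[0,0,0,-1,0,0,0,0,-1,0]' | head -1; python3 s.py; python3 -m inch '[0,0,0,-1,0,0,0,0,-1,0]' | head -1; python3 s.py
```

```text
t: 12.08
yaw -62.8 Tz [-0.354  0.158  0.256] F [-0.7 -0.7  6.2] z [0.493  0.1739 0.0907]
t: 12.25
yaw -63.79 Tz [-0.389  0.238  0.273] F [ 0.1 -1.4  6.2] z [0.493  0.1739 0.0907]
```

```bash
python3 -m inch '[0,0,0,-1,0,0,0,0,-1,0]' | head -1; python3 s.py; python3 -m inch '[0,0,0,-1,0,0,0,0,-1,0]' | head -1; python3 s.py
```

```text
t: 12.42
yaw -64.8 Tz [-0.412  0.205  0.2  ] F [ 0.6 -1.8  6.1] z [0.493  0.1739 0.0907]
t: 12.58
yaw -65.8 Tz [-0.396  0.138  0.221] F [-1.6 -1.3  6.2] z [0.493  0.1739 0.0906]
```

```bash
python3 -m inch '[0,0,0,-1,0,0,0,0,-1,0]' | head -1; python3 s.py; python3 -m inch '[0,0,0,-1,0,0,0,0,-1,0]' | head -1; python3 s.py
```

```text
t: 12.75
yaw -66.79 Tz [-0.356  0.15   0.247] F [-0.9 -0.9  7.1] z [0.493  0.1739 0.0906]
t: 12.92
yaw -67.8 Tz [-0.357  0.16   0.247] F [-0.4 -1.9  7.7] z [0.4931 0.1739 0.0907]
```

```bash
python3 -m inch '[0,0,0,-1,0,0,0,0,-1,0]' | head -1; python3 s.py; python3 -m inch '[0,0,0,-1,0,0,0,0,-1,0]' | head -1; python3 s.py
```

```text
t: 13.08
yaw -68.79 Tz [-0.427  0.167  0.229] F [-1.2 -1.2  6.2] z [0.4931 0.1739 0.0906]
t: 13.25
yaw -69.79 Tz [-0.445  0.145  0.242] F [-0.7 -1.6  5.9] z [0.4931 0.1739 0.0906]
```

```bash
python3 -m inch '[0,0,0,-1,0,0,0,0,-1,0]' | head -1; python3 s.py
```

```text
t: 13.42
yaw -70.79 Tz [-0.429  0.07   0.223] F [-0.3 -1.7  6.6] z [0.4931 0.1739 0.0907]
```

```bash
python3 -m inch '[0,0,0,-1,0,0,0,0,-1,0]' | head -1; python3 s.py
```

```text
t: 13.58
yaw -71.79 Tz [-0.381  0.114  0.234] F [-0.4 -1.4  6. ] z [0.4931 0.1739 0.0906]
```

```bash
python3 -m inch '[0,0,0,-1,0,0,0,0,-1,0]' | head -1; python3 s.py
```

```text
t: 13.75
yaw -72.79 Tz [-0.429  0.101  0.2  ] F [-0.5 -1.6  7.1] z [0.4931 0.1739 0.0906]
```

```bash
python3 -m inch '[0,0,0,-1,0,0,0,0,-1,0]' | head -1; python3 s.py
```

```text
t: 13.92
yaw -73.79 Tz [-0.354  0.12   0.15 ] F [-1.1 -0.7  5.8] z [0.4931 0.1739 0.0906]
```

Picture views are used up, so I'll measure the ring's actual turn in code from the wrist image.

```bash
cat > ringang.py <<'E'
from h import *
im,K,E=cam("wrist")
g=cv2.cvtColor(im,cv2.COLOR_BGR2GRAY)
# rectify ring face plane: 0.25 mm/px, 90 mm square centred on the ring
N=360;S=.00025;c=np.array([.4918,.1736])
v,u=np.mgrid[:N,:N];X=np.stack([c[0]+(u-N/2)*S,c[1]+(v-N/2)*S,np.full(u.shape,.0655),np.ones(u.shape)])
q=np.tensordot(E[:3],X,1);p=np.tensordot(K,q,1);mx=(p[0]/p[2]).astype(np.float32);my=(p[1]/p[2]).astype(np.float32)
r=cv2.remap(im,mx,my,cv2.INTER_CUBIC);gr=cv2.cvtColor(r,cv2.COLOR_BGR2GRAY)
rad=np.hypot(u-N/2,v-N/2)*S
m=((gr<70)&(rad>.017)&(rad<.031)).astype(np.uint8)
n,l,st,ce=cv2.connectedComponentsWithStats(m)
for i in range(1,n):
    if st[i,4]>250:
        d=(ce[i]-N/2)*S;a=np.degrees(np.arctan2(d[1],d[0]));print("ang",a.round(1),"mod60",(a%60).round(1),"r",np.hypot(*d).round(4),"area mm2",st[i,4]/16,"hue",r[l==i].mean(0).round())
E
python3 ringang.py; python3 s.py
```

```text
ang -6.4 mod60 53.6 r 0.0234 area mm2 19.875 hue [40. 38. 38.]
ang 167.4 mod60 47.4 r 0.024 area mm2 26.0625 hue [50. 49. 49.]
ang 52.4 mod60 52.4 r 0.0244 area mm2 29.625 hue [42. 41. 41.]
yaw -73.75 Tz [-0.403  0.107  0.255] F [-0.1 -0.9  6.9] z [0.4931 0.1739 0.0906]
```

The ring has turned about 59–60° for 66° of tool turn, so it is following with slack. The stop is still ahead, so I'll continue.

```bash
python3 -m inch '[0,0,0,-1,0,0,0,0,-1,0]' | head -1; python3 s.py
```

```text
t: 14.13
yaw -74.79 Tz [-0.46   0.067  0.254] F [ 0.4 -1.2  7.2] z [0.4932 0.1739 0.0907]
```

```bash
python3 -m inch '[0,0,0,-1,0,0,0,0,-1,0]' | head -1; python3 s.py
```

```text
t: 14.3
yaw -75.79 Tz [-0.45   0.046  0.238] F [-0.9 -1.9  6.7] z [0.4931 0.1739 0.0906]
```

```bash
python3 -m inch '[0,0,0,-1,0,0,0,0,-1,0]' | head -1; python3 s.py
```

```text
t: 14.47
yaw -76.79 Tz [-0.418  0.09   0.398] F [-0.3 -1.4  6.2] z [0.4931 0.1739 0.0906]
```

```bash
python3 -m inch '[0,0,0,0,0]' | head -1; python3 s.py;python3 -m inch '[0,0,0,0,0]' | head -1; python3 s.py
```

```text
t: 14.55
yaw -76.73 Tz [-0.45   0.103  0.319] F [-0.1 -2.6  6.5] z [0.4932 0.1739 0.0907]
t: 14.63
yaw -76.73 Tz [-0.452  0.079  0.375] F [-1.2 -2.6  6. ] z [0.4931 0.1739 0.0906]
```

```bash
python3 -m inch '[0,0,0,-0.5,0,0,0,0,-0.5,0]' | head -1; python3 s.py; python3 ringang.py; python3 s.py
```

```text
t: 14.8
yaw -77.25 Tz [-0.476  0.121  0.459] F [-0.4 -1.7  6.3] z [0.4931 0.1739 0.0906]
ang -9.5 mod60 50.5 r 0.0232 area mm2 20.1875 hue [41. 40. 39.]
ang 164.3 mod60 44.3 r 0.0241 area mm2 25.875 hue [51. 50. 50.]
ang 49.7 mod60 49.7 r 0.0244 area mm2 29.1875 hue [43. 41. 41.]
yaw -77.23 Tz [-0.475  0.073  0.445] F [-0.1 -1.5  6. ] z [0.4931 0.1739 0.0907]
```

The moment climbed 0.25 → 0.37 → 0.45 N m, so the stop is reached. I'll unload by turning back within the pin play.

```bash
python3 -m inch '[0,0,0,1,0,0,0,0,2,0,0,0,0,2,0]' | head -1; python3 s.py;python3 -m inch '[0,0,0,1,0,0,0,0,2,0,0,0,0,2,0]' | head -1; python3 s.py
```

```text
t: 15.1
yaw -75.18 Tz [-0.453  0.107  0.126] F [-0.7 -1.7  6.4] z [0.4931 0.1739 0.0907]
t: 15.35
yaw -73.2 Tz [-0.423  0.077 -0.115] F [-1.1 -0.6  5.7] z [0.4931 0.1739 0.0907]
```

```bash
python3 -m inch '[0,0,0,1,0,0,0,0,1,0,0,0,0,1,0]' | head -1; python3 s.py
```

```text
t: 15.6
yaw -72.26 Tz [-0.352  0.049 -0.068] F [-0.8 -1.5  6.8] z [0.4931 0.1739 0.0906]
```

```bash
python3 -m inch '[0,0,1,0,0,0,0,3,0,0,0,0,5,0,0]' | head -1; python3 s.py; python3 ringang.py
```

```text
t: 15.85
yaw -72.25 Tz [ 0.013 -0.281 -0.009] F [ 1.8 -0.8 -2.6] z [0.4916 0.1739 0.0938]
ang -134.1 mod60 45.9 r 0.0231 area mm2 18.25 hue [45. 44. 44.]
ang -8.2 mod60 51.8 r 0.0233 area mm2 19.5625 hue [39. 38. 37.]
ang 166.2 mod60 46.2 r 0.0241 area mm2 26.375 hue [50. 49. 49.]
ang 51.0 mod60 51.0 r 0.0243 area mm2 29.6875 hue [41. 39. 39.]
```

```bash
python3 -m inch '[0,0,4,0,0,0,0,8,0,0,0,0,14,0,0,0,0,30,0,0,0,0,60,0,0,0,0,68,0,0,0,0,68,0,0]' ; python3 s.py; python3 ringang.py
```

```text
t: 16.48
tool_pos: [0.4942, 0.1746, 0.1659]
orientation: [1.85, 2.534, 0.008]
force: [-0.1, 0.5, -1.3]
opening: 0.0173
gripper_force: 59.9
yaw -72.25 Tz [-0.079  0.097 -0.034] F [-0.1  0.5 -1.3] z [0.4942 0.1746 0.1659]
ang -132.3 mod60 47.7 r 0.0235 area mm2 23.4375 hue [49. 48. 48.]
ang -9.6 mod60 50.4 r 0.0236 area mm2 26.8125 hue [44. 44. 46.]
ang 167.5 mod60 47.5 r 0.024 area mm2 26.8125 hue [51. 50. 50.]
ang 49.4 mod60 49.4 r 0.0247 area mm2 26.3125 hue [44. 43. 42.]
ang 108.4 mod60 48.4 r 0.0251 area mm2 22.75 hue [48. 47. 47.]
```

The ring rests about 63° clockwise of where it started, with the seat sprung back and the spanner clear. I'll carry it back to the rest.

```bash
python3 -m inch '[5,-34,0,4,0,10,-68,0,10,0,15,-103,0,16,0,20,-137,0,22,0,25,-172,0,28,0,30,-206,0,34,0,35,-240,0,40,0,40,-274,0,43,0,45,-309,0,43.4,0,50,-343,0,43.4,0]'; python3 -m inch '[0,0,0,0,0,0,0,0,0,0,0,0,0,0,0]'; python3 s.py
python3 - <<'E'
from h import *
# bar end and rest location in wrist image, rectified at their planes
im,K,E=cam("wrist");cv2.imwrite("pics/w7_raw.png",im);save("w7",K,E)
hsv=cv2.cvtColor(im,cv2.COLOR_BGR2HSV)
o=cv2.inRange(hsv,(5,150,80),(22,255,255));n,l,st,ce=cv2.connectedComponentsWithStats(o)
i=1+st[1:,4].argmax();print("orange",st[i],ce[i])
d=((hsv[...,2]<75)&(hsv[...,1]<80)).astype(np.uint8);d[205:]=0
n,l,st,ce=cv2.connectedComponentsWithStats(d);
for i in range(1,n):
    if st[i,4]>400:
        print("dark",st[i],ce[i])
        v,u=np.nonzero(l==i)
        P=[w(x,v.min(),.024,K,E).round(4) for x in(u[v<v.min()+3].min(),u[v<v.min()+3].max())];print("far edge corners",P)
b=((hsv[...,1]<40)&(hsv[...,2]>130)).astype(np.uint8);b[205:]=0
n,l,st,ce=cv2.connectedComponentsWithStats(b)
for i in range(1,n):
    if st[i,4]>150 and 200<ce[i][0]<310: print("bar?",st[i],ce[i])
E
```

```text
t: 17.37
tool_pos: [0.5407, -0.1705, 0.1599]
orientation: [-0.781, -3.04, -0.001]
force: [0.7, 0.3, -2.8]
opening: 0.0178
gripper_force: 59.9
t: 17.62
tool_pos: [0.5409, -0.1684, 0.1604]
orientation: [-0.783, -3.04, -0.001]
force: [-0.3, -0.5, -2.6]
opening: 0.0173
gripper_force: 59.9
yaw -28.89 Tz [-0.012  0.02  -0.024] F [-0.3 -0.5 -2.6] z [ 0.5409 -0.1684  0.1604]
orange [  56  321  368   24 4494] [252.06386293 334.5776591 ]
dark [442   0  27  73 404] [454.84653465  35.28960396]
far edge corners [array([0.4679, 0.1052, 0.024 ]), array([0.4705, 0.1099, 0.024 ])]
dark [ 224  133   57   72 2805] [252.10695187 161.95864528]
far edge corners [array([ 0.4753, -0.1723,  0.024 ]), array([ 0.508 , -0.1132,  0.024 ])]
bar? [240 166  27  28 676] [252.95414201 178.24408284]
```

The bar is centred on the rest (column 253 against 252), so I'll lower it.

```bash
python3 -m inch '[0,0,-40,0,0,0,0,-75,0,0,0,0,-95,0,0,0,0,-101,0,0,0,0,-101,0,0,0,0,-105,0,0,0,0,-108,0,0,0,0,-111,0,0,0,0,-111,0,0]'; python3 s.py
```

```text
t: 18.42
tool_pos: [0.5424, -0.1692, 0.0519]
orientation: [0.782, 3.041, -0.0]
force: [-0.2, -0.3, -2.4]
opening: 0.0175
gripper_force: 59.9
yaw -28.84 Tz [-0.049 -0.002 -0.023] F [-0.2 -0.3 -2.4] z [ 0.5424 -0.1692  0.0519]
```

```bash
python3 -m inch '[0,0,-1,0,0,0,0,-2,0,0,0,0,-2,0,0]'; python3 s.py
```

```text
t: 18.67
tool_pos: [0.5419, -0.1692, 0.0494]
orientation: [0.783, 3.042, -0.0]
force: [-0.7, -1.2, -2.2]
opening: 0.0176
gripper_force: 59.9
yaw -28.86 Tz [-0.04   0.016  0.016] F [-0.7 -1.2 -2.2] z [ 0.5419 -0.1692  0.0494]
```

```bash
python3 -m inch '[0,0,-1,0,0,0,0,-1,0,0,0,0,-1,0,0]'; python3 s.py
```

```text
t: 18.92
tool_pos: [0.5421, -0.1693, 0.049]
orientation: [0.783, 3.042, -0.0]
force: [-2.6, 1.3, 5.4]
opening: 0.0177
gripper_force: 59.9
yaw -28.85 Tz [ 0.157  0.486 -0.042] F [-2.6  1.3  5.4] z [ 0.5421 -0.1693  0.049 ]
```

Seated at the same height as originally. I'll open gently, then retreat straight up.

```bash
python3 -m inch '[0,0,0,0,50,0,0,0,0,50,0,0,0,0,50,0,0,0,0,50,0,0,0,0,50]'; python3 -m inch '[0,0,20,0,50,0,0,50,0,50,0,0,80,0,50,0,0,110,0,50,0,0,150,0,50,0,0,190,0,50,0,0,212,0,50,0,0,212,0,50,0,0,212,0,50]'
python3 - <<'E'
from h import *
im,K,E=cam("wrist");hsv=cv2.cvtColor(im,cv2.COLOR_BGR2HSV)
o=cv2.inRange(hsv,(5,150,80),(22,255,255));o[260:]=0;o[:100]=0;n,l,st,ce=cv2.connectedComponentsWithStats(o)
i=1+st[1:,4].argmax();print("orange",st[i],ce[i]);print(w(*ce[i],.112,K,E).round(4))
r=cv2.minAreaRect(np.argwhere(l==i)[:,::-1].astype(np.float32));print(r)
c=cam("side")[0];a=cv2.imread("pics/side_raw.png")[190:250,255:315].astype(int);print("side diff vs start",np.abs(c[190:250,255:315].astype(int)-a).max(2).mean())
E
```

```text
t: 19.33
tool_pos: [0.5418, -0.169, 0.0481]
orientation: [-0.783, -3.042, -0.0]
force: [0.0, 0.1, 1.1]
opening: 0.0446
gripper_force: 0.0
t: 20.08
tool_pos: [0.5429, -0.1695, 0.2622]
orientation: [0.782, 3.039, -0.001]
force: [-0.5, 1.3, -0.3]
opening: 0.0466
gripper_force: 0.0
orange [246 154  15  38 554] [253.00361011 172.68592058]
[ 0.5399 -0.1681  0.112 ]
((253.0, 172.5), (37.0, 14.0), 90.0)
side diff vs start 2.013611111111111
```

```bash
python3 ringang.py >/dev/null; python3 s.py; python3 - <<'E'
from h import *
d=cv2.absdiff(cam("top")[0],cv2.imread("pics/top_raw.png")).max(2)
n,l,st,ce=cv2.connectedComponentsWithStats((d>40).astype(np.uint8))
print([(s.tolist()) for s in st[1:] if s[4]>6])
E
```

```text
yaw -28.85 Tz [ 0.04   0.004 -0.029] F [ 0.5  1.2 -1.1] z [ 0.541  -0.1687  0.258 ]
[[0, 105, 361, 279, 24797], [226, 359, 46, 25, 832]]
```

```bash
python3 -c "
from plant import job;print(job.close_job())"
```

```text
the job is handed in; nothing more can be done
None
```

The ring is turned about 63° clockwise to its stop (moment rose from 0.25 to about 0.45 N m, then I backed off), the spanner stands in its rest, and the job was handed in at about 20 s; my first grip closed on top of the handle and tilted the spanner briefly, but it settled upright before I regripped.

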